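Raise the telescopic camera stand for a parcel photo

ROBOT

A 6-joint arm with a two-finger parallel gripper is mounted at the origin on the work surface. World frame = base frame: x ahead of the robot, y to its left, z up, the work surface at z = 0. Lengths are in mm, angles in rad, forces in N, time in s.
With the tool pointing down it reaches from about 350 to 775 mm from the base axis. Payload 7.3 kg.
Tool frame: the origin (TCP) lies between the finger pads; the fingertips stand 14 mm ahead of it and the grasp point (between the pads) lies 5 mm behind it; z points along the fingers, y is the line along which they close (so a half turn about z gives the same grasp; the last joint's range is limited). The gripper opens to 92 mm and grips with 3 to 60 N. Pads are 19 mm wide; open, the fingers measure 130 mm over their backs; the gripper's body (75 mm by 190 mm) begins 47 mm behind the grasp point.
Start: joints at [1.198, 0.342, 1.524, -0, 1.275, -0.146], TCP at [118.036, 511.581, 201.341] pointing down, gripper open.
Joint ranges: [-2.53, 2.53], [-0.77, 2.02], [0.04, 2.7], [-1, 4.14], [0.28, 2.66], [-3.11, 3.11]. Speed limits (rad/s): [2.57, 2.57, 3.14, 3.14, 3.14, 3.14].

INTERFACE

Orientations are given as [roll, pitch, yaw] about the fixed x, y, z axes, in that order (R = Rz(yaw) Ry(pitch) Rx(roll)).
In Python, from plant import get_obs, cams, close_job gives the robot as it stands. The module is installed in compiled form; this text tells all that it offers.
- The arm moves only by the shell command python3 -m creep 'ROWS'. ROWS is JSON, a list of rows, each an object of numbers: "hand": the opening, from 0 (shut) to 1 (fully open); "tx", "ty", "tz": the shift along the tool's x, y, z in m; "spin": the turn about the tool's z in degrees. In form: [{"hand": .., "tx": .., "ty": .., "tz": .., "spin": ..}, ...]. A call has 1 to 5 rows; each row shifts and turns the commanded pose from where the row before left it, along the tool's axes as they then stand; what a row does not reach is not made up. A row lasts 1/8 s, in which the tool goes at most 62.5 mm and 10.7 degrees, less where a joint would pass 70% of its speed; a pose out of reach is approached as far as the arm can. A call is refused whole if a number of a shift passes 0.0625 or a number of a turn 10.7, either way. A call with a gripper value outside its range is refused whole. The fingers move at their own pace and stop on an object; the grip force is fixed at half the most. Time passes only in rows, so rows that do not move let the fingers close. It gives the time, the measured TCP pose, the force, the opening and the grip force at its end, in the units of the state.
- get_obs(): the state, without advancing time (a new reading comes with each control period).
- cams.capture(name): name is "scene" or "top"; returns a dict with "color" (400x640x3 uint8, red, green, blue), "K" (3x3 intrinsics, pixels), "k1" (the pictures are not rectified: a ray, as slopes to the right and down, at radius r is drawn at 1 + k1 r^2 times it, then the intrinsics apply), "R" (3x3) and "t" (3): a world point X has camera coordinates R X + t. Camera axes: x right, y down, z forward; pixel columns grow to the right and rows downward; lengths in mm; the calibration is good to about 2 mm. A picture is of the moment at which its call begins. There is no depth.
- close_job(): hands the job in; it is judged then, once.
The state is a dict: "time": time; "joint_positions": joint angles; "dq": joint speeds; "tau": joint torques, N m; "tool_pos": TCP position; "tcp_rot": TCP orientation; "contact_force": force on the tool from outside, world axes, zero at the start; "moment": the same for the moment, N m; "grip_width": finger opening in mm; "finger_force": force on a finger pad.
Only numpy, scipy, OpenCV 4.12 (cv2) and the standard library are available. Lean on these libraries where they do the work, as an engineer would, in place of code of your own. Each camera call takes 0.05 s, during which the arm holds its last target. There are 200 camera calls.

TASK

Raise the camera stand on the packing bench for a parcel photo: grip its handle bar so that the release button in the bar's side is squeezed in, and pull straight up past the first stop until it comes up against the second stop, with both tubes fully out. The stand sinks when let go, so finish while still holding the bar there, button in and camera still. Leave the parcel and the other things on the bench where they are.

Things in the scene. Friction and masses are not known exactly. Their poses are not given: they have to be found in the camera images.
- photo_stand: Camera stand screwed to the bench: steel plate 120 x 120 x 12 mm with an upright outer tube 34 mm across (42 mm rim) up to 114 mm above the bench, out of which two thinner tubes telescope straight up. Origin: centre of the plate's underside, on the tube axis; z up; x points from the handle bar to its release button, y along the bar towards the camera.
- grip_bar (a point): Centre of the black handle bar across the stand's top: 28 mm thick (stand x), 74 mm long (y), 30 mm high; axes as the stand's. Starts 162 to 187 mm above the bench, 282 mm at the second stop. Grip it from above across the 28 mm, at mid-length: one finger then bears on the button. Below it the tube is 20 mm across; 27 mm under this centre begins a 36 mm wide collar.
- release_button (a joint): Bare-metal push button, 32 mm long, 18 mm high, amid the bar's +x side, standing 6 mm proud. Value: metres pressed in, 0 out, 0.006 flush with the side, at most 0.0065. Its spring takes 2.5 N at first, 6 N when flush. With it out the top tube is caught in the middle tube; from 0.0045 on it is free.
- top_tube (a joint): How far the top tube, with bar and camera, is drawn up out of the middle tube: starts at 0, stop at 0.060 m. About 1 N of friction; it weighs 0.19 to 0.38 kg in all and sinks when let go (to about 0.013 if let go when out). With the button in it comes out first; its end is the first stop felt.
- middle_tube (a joint): How far the middle tube is drawn up out of the outer tube: starts at 0 to 0.025 m, stop at 0.060 m. Stiff, about 9 N of friction, so it stays where it is put. With the button in it comes up only after the top tube is at its stop, at a pull of about 12 to 15 N (with the button out it comes up at once, and the top tube does not). Its end is the second stop: both tubes are then fully out.
- parcel: Bystander: cardboard parcel 120 x 85 x 45 mm on the bench below the camera. Origin: centre of its underside.
- small_carton: Bystander: small cardboard carton 90 x 70 x 50 mm. Origin: centre of its underside.
- tape_roll: Bystander: roll of packing tape lying flat, 90 mm across, 48 mm high. Origin: centre of its underside.
- pen_cup: Bystander: black cup 68 mm across, 85 mm high. Origin: centre of its underside.
- camera (a point): Centre of the grey camera (56 x 50 x 34 mm, lens below), 127 mm along stand +y from the bar's centre and 21 mm lower, on a 12 mm wide arm from just under the bar. It rises with the bar; its top is 19 mm below the bar's top.
Mind the look-alikes: they are no part of the job. Of the things that look like the photo_stand, take the one that is farthest to the robot's left at the start.

How it is judged:
By the outcome, as a careful person would: the job done as asked, in the order asked, and still so for the second after the job is handed in, while the arm keeps its last pose, push and grip.
It also fails if it takes over 48 s, if anything falls off the work surface, if the arm or the gripper's body presses on something with over 40 N, if the wrist force passes 120 N, or if a joint passes its speed limit or range.

## Working session

There is one attempt and no reset: what is moved stays moved. The work goes in short steps, Python scripts to look and compute and a shell command to move; the robot and the scene stay as the last step left them, time stands still between calls to the robot, and variables do not carry over. Pictures are saved under pics/ and viewed, at most 10 in all, crops included, and the job is handed in when it is done.

```bash
mkdir -p pics; cat > h.py <<'E'
import numpy as np,cv2
from plant import get_obs,cams,close_job
def cap(n,f):
    c=cams.capture(n); cv2.imwrite('pics/'+f,c['color'][:,:,::-1]); return c
def ray(c,u,v):
    K=np.array(c['K']); x=(u-K[0,2])/K[0,0]; y=(v-K[1,2])/K[1,1]; xd=np.array([x,y]); p=xd.copy()
    for _ in range(20): p=xd/(1+c['k1']*(p@p))
    R=np.array(c['R']); return -R.T@np.array(c['t']), R.T@np.array([p[0],p[1],1])
def atz(c,u,v,z):
    o,d=ray(c,u,v); return o+d*(z-o[2])/d[2]
def proj(c,X):
    q=np.array(c['R'])@np.array(X,float)+np.array(c['t']); p=q[:2]/q[2]; p=p*(1+c['k1']*(p@p)); K=np.array(c['K'])
    return K[0,0]*p[0]+K[0,2],K[1,1]*p[1]+K[1,2]
E
python3 - <<'E'
from h import *
for n in('scene','top'):
    c=cap(n,n+'1.png'); R=np.array(c['R']);print(n,-R.T@np.array(c['t']),R.round(2).tolist(),np.array(c['K']).round(1).tolist(),c['k1'])
print(get_obs())
E
```

```text
scene [980.87066028 473.60243386 731.75001297] [[-0.77, 0.64, -0.0], [0.43, 0.52, -0.73], [-0.47, -0.57, -0.68]] [[370.5, 0.0, 321.9], [0.0, 370.5, 204.5], [0.0, 0.0, 1.0]] -0.05274090969289825
top [ 476.66495244  -42.36718556 1110.85526145] [[-0.01, -1.0, -0.03], [-1.0, 0.02, -0.09], [0.09, 0.03, -1.0]] [[365.2, 0.0, 323.3], [0.0, 365.2, 195.2], [0.0, 0.0, 1.0]] -0.032888830850575104
{'time': 0.1, 'joint_positions': array([ 1.19799538e+00,  3.42658582e-01,  1.52493990e+00,  8.69186103e-07,
        1.27536855e+00, -1.46000646e-01]), 'dq': array([-0.00093309, -0.00254163, -0.00184601,  0.00111488,  0.00062384,
        0.00187022]), 'tau': array([ 3.22391352e-03, -4.31998301e+01, -2.44699806e+01,  7.21334433e-02,
        5.25686529e-02, -4.24753250e-05]), 'tool_pos': array([117.88431701, 511.18681439, 200.70517514]), 'tcp_rot': array([-3.14023302e+00, -2.00770707e-04,  2.91479196e+00]), 'contact_force': array([-0.73294721, -0.24016854,  0.34105438]), 'moment': array([-0.07001943, -0.00296644, -0.03900323]), 'finger_force': 0.0, 'grip_width': 92.03419390882391}
```

View pics/scene1.png

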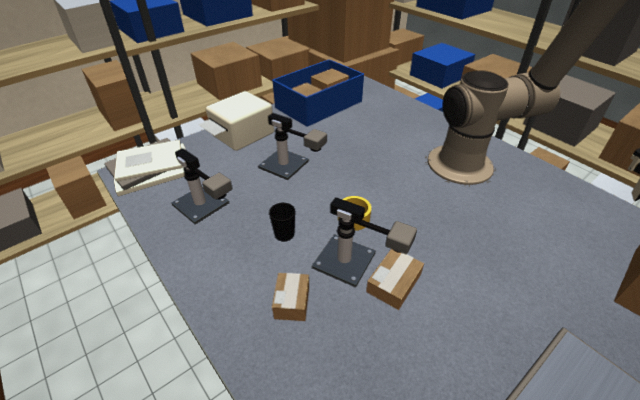

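View pics/top1.png

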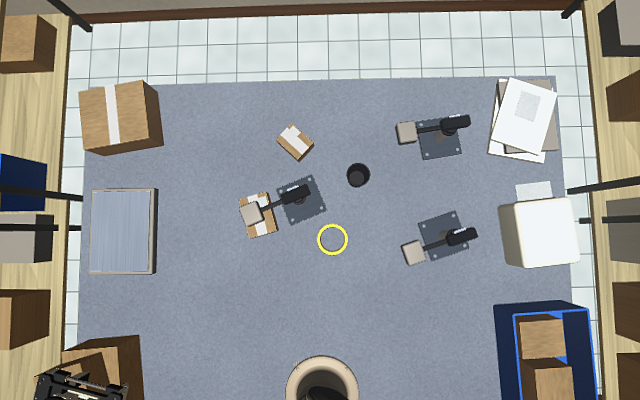

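Three stands (bars in the top picture): A (296,195), B (455,122), C (462,236). In the top picture, +y (the robot's left) is image-left, so A is farthest left. It is also the one with the parcel under its camera. I'll confirm that in one enlarged crop.

```bash
python3 - <<'E'
from h import *
a=cv2.imread('pics/top1.png')[160:250,225:345]; b=cv2.imread('pics/scene1.png')[185:290,300:430]
a=cv2.resize(a,(800,600)[:1]*1+(600,),interpolation=2) if 0 else cv2.resize(a,None,fx=3.3,fy=3.3,interpolation=2)
b=cv2.resize(b,None,fx=3,fy=3,interpolation=2)
h=max(a.shape[0],b.shape[0]); o=np.zeros((h,a.shape[1]+b.shape[1],3),np.uint8); o[:a.shape[0],:a.shape[1]]=a;o[:b.shape[0],a.shape[1]:]=b
print(o.shape,a.shape); cv2.imwrite('pics/crop1.png',o)
E
```

```text
(315, 786, 3) (297, 396, 3)
```

View pics/crop1.png

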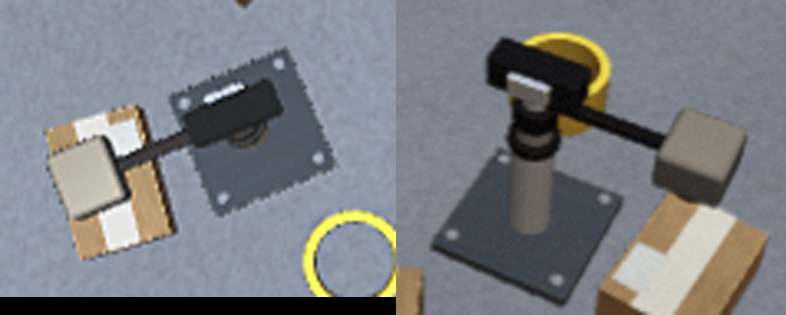

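The crop confirms stand A: the camera is over the parcel, and the bare button is on the bar's far side, away from the robot. Now I'll fit its pose from the plate corners, bar and camera.

```bash
python3 - <<'E'
from h import *
from scipy.optimize import least_squares
ct=cams.capture('top');cs=cams.capture('scene')
T=lambda x,y:(x/3.3+225,y/3.3+160); S=lambda x,y:((x-396)/3+300,y/3+185)
pl_t=[T(168,97),T(287,48),T(337,166),T(220,217)]; pl_s=[S(432,243),S(500,150),S(622,200),S(563,303)]
print([atz(ct,*p,12).round(0) for p in pl_t],[atz(cs,*p,12).round(0) for p in pl_s])
# local: x(button), y(camera)
def W(p,l):
    c,s=np.cos(p[2]),np.sin(p[2]); return [p[0]+c*l[0]-s*l[1],p[1]+s*l[0]+c*l[1],l[2]]
cor=[(60,60),(60,-60),(-60,-60),(-60,60)]
def pairs(p):
    h=p[3]; L=[]
    for k,q in zip(cor,pl_t): L.append((ct,(*k,12),q))
    # scene plate: left,far,right,near matched to nearest
    for k,q in zip([(60,-60),(-60,-60),(-60,60),(60,60)],pl_s): L.append((cs,(*k,12),q))
    L+=[(ct,(0,127,h-4),T(88,176)),(cs,(0,127,h-4),S(702,138)),(cs,(-14,-37,h+15),S(505,38)),(cs,(-14,37,h+15),S(593,68)),(ct,(20,0,h),T(223,93)),(cs,(20,0,h),S(528,88))]
    return L
f=lambda p:np.concatenate([np.array(proj(c,W(p,l)))-q for c,l,q in pairs(p)])
m=np.mean([atz(ct,*p,12) for p in pl_t],0)
r=least_squares(f,[m[0],m[1],0.3,175],x_scale=[10,10,.1,10],loss='soft_l1')
p=r.x;print(p,f(p).reshape(-1,2).round(1).tolist())
E
```

```text
[array([600., 131.,  12.]), array([644.,  21.,  12.]), array([534., -23.,  12.]), array([489.,  84.,  12.])] [array([645.,  28.,  12.]), array([536., -14.,  12.]), array([494.,  94.,  12.]), array([603., 138.,  12.])]
[5.66572232e+02 5.67969011e+01 3.80927730e-01 1.71984871e+02] [[-1.1, 0.1], [-0.8, -0.3], [-0.7, 0.3], [-2.1, 0.3], [-1.0, -1.3], [-1.0, -2.1], [0.4, -2.1], [0.1, -1.7], [-1.7, 0.7], [-0.1, 1.0], [-1.4, -1.5], [-0.0, -0.6], [-0.6, -0.2], [-1.1, 1.7]]
```

```bash
python3 -m creep '[{"hand":1,"tz":-0.06},{"tx":-0.049,"ty":-0.031},{"tx":-0.049,"ty":-0.031},{"tx":-0.049,"ty":-0.031},{"tx":-0.049,"ty":-0.031}]'; python3 -m creep '[{"tx":-0.049,"ty":-0.031},{"tx":-0.049,"ty":-0.031},{"tx":-0.049,"ty":-0.031},{"tx":-0.049,"ty":-0.031},{"tx":-0.049,"ty":-0.031}]'; python3 -m creep '[{"spin":10},{"spin":10},{"spin":10},{"spin":10},{"spin":10}]'
```

```text
invalid input at $[0]: expected keys hand, tx, ty, tz, spin
invalid input at $[0]: expected keys hand, tx, ty, tz, spin
invalid input at $[0]: expected keys hand, tx, ty, tz, spin
```

```bash
python3 -m creep '[{"hand":1,"tx":0,"ty":0,"tz":-0.06,"spin":0},{"hand":1,"tx":-0.049,"ty":-0.031,"tz":0,"spin":0},{"hand":1,"tx":-0.049,"ty":-0.031,"tz":0,"spin":0},{"hand":1,"tx":-0.049,"ty":-0.031,"tz":0,"spin":0},{"hand":1,"tx":-0.049,"ty":-0.031,"tz":0,"spin":0}]'; python3 -m creep '[{"hand":1,"tx":-0.049,"ty":-0.031,"tz":0,"spin":0},{"hand":1,"tx":-0.049,"ty":-0.031,"tz":0,"spin":0},{"hand":1,"tx":-0.049,"ty":-0.031,"tz":0,"spin":0},{"hand":1,"tx":-0.049,"ty":-0.031,"tz":0,"spin":0},{"hand":1,"tx":-0.049,"ty":-0.031,"tz":0,"spin":0}]'; python3 -m creep '[{"hand":1,"tx":0,"ty":0,"tz":0,"spin":10},{"hand":1,"tx":0,"ty":0,"tz":0,"spin":10},{"hand":1,"tx":0,"ty":0,"tz":0,"spin":10},{"hand":1,"tx":0,"ty":0,"tz":0,"spin":10},{"hand":1,"tx":0,"ty":0,"tz":0,"spin":10}]'
```

```text
time: 0.82
tool_pos: [282.1, 345.2, 261.3]
tcp_rot: [3.141, 0.0, 2.915]
contact_force: [-0.1, 0.4, -0.2]
grip_width: 92.0
finger_force: 0.0
time: 1.45
tool_pos: [486.1, 139.0, 261.3]
tcp_rot: [3.141, -0.0, 2.915]
contact_force: [-0.5, 1.0, 0.8]
grip_width: 92.1
finger_force: 0.0
time: 2.08
tool_pos: [484.9, 140.5, 261.1]
tcp_rot: [-3.141, -0.0, 2.036]
contact_force: [0.2, 0.2, -0.0]
grip_width: 91.7
finger_force: 0.0
```

```bash
python3 -m creep '[{"hand":1,"tx":0,"ty":0,"tz":0,"spin":4.8},{"hand":1,"tx":-0.054,"ty":0.0225,"tz":0,"spin":0},{"hand":1,"tx":-0.054,"ty":0.0225,"tz":0,"spin":0},{"hand":1,"tx":0,"ty":0,"tz":0,"spin":0}]'; python3 - <<'E'
from h import *
c=cap('scene','s2.png');t=cap('top','t2.png')
a=cv2.imread('pics/s2.png')[110:290,270:430];b=cv2.imread('pics/t2.png')[150:250,225:345]
a=cv2.resize(a,None,fx=3,fy=3,interpolation=2);b=cv2.resize(b,None,fx=2.6,fy=2.6,interpolation=2)
o=np.zeros((540,480+b.shape[1],3),np.uint8);o[:,:480]=a;o[:b.shape[0],480:]=b;cv2.imwrite('pics/c2.png',o);print(o.shape)
E
```

```text
time: 2.58
tool_pos: [569.2, 54.6, 259.9]
tcp_rot: [-3.14, 0.0, 1.954]
contact_force: [-0.9, 0.3, 0.0]
grip_width: 91.5
finger_force: 0.0
(540, 792, 3)
```

View pics/c2.png

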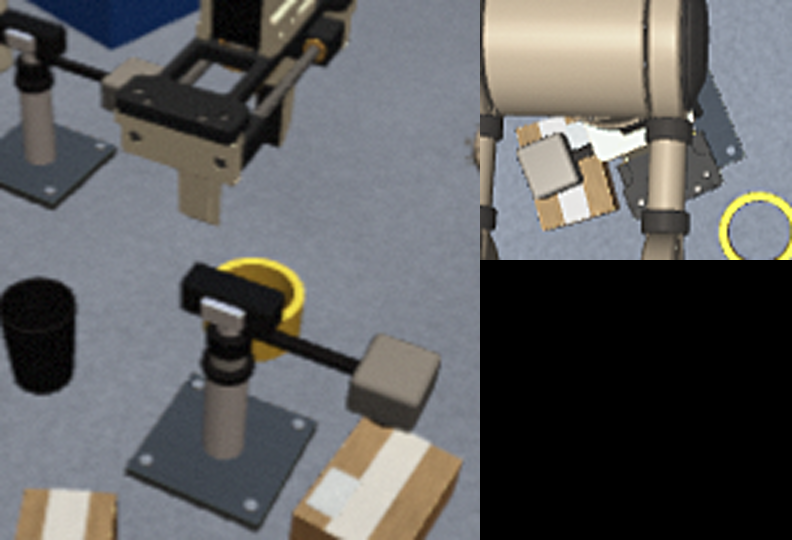

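The finger and the button are both visible from close by: tip edge at crop (199,222), button face centre at (222,313). I'll compare the finger's known position with its picture to remove the calibration bias.

```bash
python3 - <<'E'
from h import *
c=cams.capture('scene');o=get_obs();p=o['tool_pos'];d=np.array([np.cos(.383),np.sin(.383),0])
for off in(46,65): q=np.array(proj(c,p+d*off+[0,0,-14]));print(off,(q-[270,110])*3)
h=172
for x in(14,20):print('button pred',(np.array(proj(c,[567+x*d[0],57+x*d[1],h]))-[270,110])*3)
e=np.array([-d[1],d[0],0]);B=np.array([567,57,h])
for n,l in(('topnear-y',(14,-37,15)),('topnear+y',(14,37,15)),('botnear+y',(14,37,-15)),('far-y',(-14,-37,15)),('far+y',(-14,37,15))):
  print(n,(np.array(proj(c,B+d*l[0]+e*l[1]+[0,0,l[2]]))-[270,110])*3)
for k in(0,1,2):print((np.array(proj(c,B+10*np.eye(3)[k]))-proj(c,B))*3)
E
```

```text
46 [206.41696034 262.2536578 ]
65 [193.19337206 279.50560989]
button pred [222.16675237 313.38317893]
button pred [218.4893384  318.52856767]
topnear-y [176.95194442 281.44477059]
topnear+y [270.57246517 315.69135486]
botnear+y [267.6493661  345.51526822]
far-y [194.59305283 258.85463149]
far+y [286.64115007 291.5975184 ]
[-10.21718412   6.08238197]
[9.31900243 7.37211028]
[  0.62699105 -10.00423487]
```

```bash
python3 - <<'E'
from h import *
t=cams.capture('top');c=cams.capture('scene');o=get_obs();print(o['time'],o['tool_pos'])
for z in(260,330,400):print(z,atz(t,298,219,z).round(0), proj(t,[567,57,z]))
from itertools import product
# difference of two pictures: gripper motion
s1=cv2.imread('pics/scene1.png');s2=cv2.imread('pics/s2.png')
d=cv2.absdiff(s1,s2).max(2)>25
ys,xs=np.where(cv2.morphologyEx(d.astype(np.uint8),cv2.MORPH_OPEN,np.ones((2,2)))>0)
m=(xs>320)&(xs<360)&(ys<230);print('lowest',[(x,ys[m&(xs==x)].max()) for x in range(325,352,3)])
a=cv2.resize(s2[0:260,280:460],None,fx=2.2,fy=2.2,interpolation=2);b=cv2.resize(cv2.imread('pics/t2.png')[150:330,210:400],None,fx=2,fy=2,interpolation=2)
im=np.zeros((572,396+380,3),np.uint8);im[:,:396]=a;im[:360,396:]=b
for q,off,z in(((0,255,0),0,-14),((0,0,255),46,-14),((0,0,255),-46,-14),((255,0,0),46,52),((255,0,0),-46,52),((255,0,255),95,52),((255,0,255),-95,52)):
    d3=np.array([np.cos(.383),np.sin(.383),0]);X=o['tool_pos']+d3*off+[0,0,z]
    u,v=proj(c,X);cv2.circle(im,(int((u-280)*2.2),int(v*2.2)),3,q,-1)
    u,v=proj(t,X);cv2.circle(im,(int((u-210)*2+396),int((v-150)*2)),3,q,-1)
cv2.imwrite('pics/c3.png',im)
E
```

```text
2.825 [566.75925443  58.56367375 261.52900787]
260 [502.  40. 260.] (np.float64(290.77913861704695), np.float64(191.36489484029843))
330 [500.  34. 330.] (np.float64(286.9874441485746), np.float64(188.00599927121098))
400 [498.  27. 400.] (np.float64(282.4619567644817), np.float64(183.99665357660825))
lowest [(325, np.int64(165)), (328, np.int64(166)), (331, np.int64(181)), (334, np.int64(183)), (337, np.int64(184)), (340, np.int64(185)), (343, np.int64(185)), (346, np.int64(172)), (349, np.int64(171))]
```

View pics/c3.png

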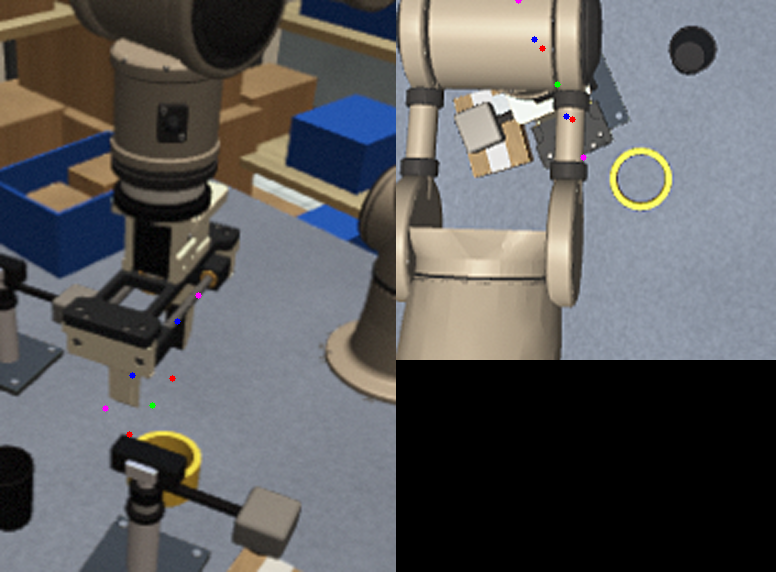

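```bash
python3 - <<'E'
from h import *
t=cams.capture('top');c=cams.capture('scene')
print('base',proj(c,[0,0,0]),proj(t,[0,0,0]))
im=cv2.imread('pics/top1.png')[340:400,20:140];im=cv2.resize(im,None,fx=5,fy=5,interpolation=2)
yaw=2.915;d=np.array([np.sin(yaw),-np.cos(yaw),0]);P=np.array([118,511,201.])
for q,off,z in(((0,255,0),0,-14),((0,0,255),46,-14),((0,0,255),-46,-14),((255,0,255),95,52),((255,0,255),-95,52)):
    u,v=proj(t,P+d*off+[0,0,z]);cv2.circle(im,(int((u-20)*5),int((v-340)*5)),3,q,-1)
s=cv2.imread('pics/scene1.png')[60:200,400:520];s=cv2.resize(s,None,fx=1.6,fy=1.6,interpolation=2)
u,v=proj(c,[0,0,0]);cv2.circle(s,(int((u-400)*1.6),int((v-60)*1.6)),3,(0,0,255),-1)
for a in np.linspace(0,6.28,30):
    u,v=proj(c,[90*np.cos(a),90*np.sin(a),0]);cv2.circle(s,(int((u-400)*1.6),int((v-60)*1.6)),1,(0,0,255),-1)
o=np.zeros((300,600+s.shape[1],3),np.uint8);o[:,:600]=im;o[:s.shape[0],600:]=s;print(o.shape);cv2.imwrite('pics/c4.png',o)
E
```

```text
base (np.float64(458.9010846902637), np.float64(163.64940235564538)) (np.float64(321.87971898913975), np.float64(392.22376357440766))
(300, 792, 3)
```

View pics/c4.png

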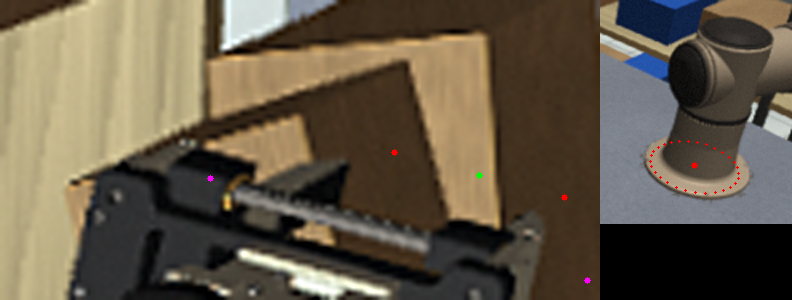

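```bash
python3 -m creep '[{"hand":1,"tx":0,"ty":0,"tz":0.04,"spin":0},{"hand":1,"tx":0,"ty":0,"tz":0.03,"spin":0},{"hand":1,"tx":0,"ty":0,"tz":0.015,"spin":0},{"hand":1,"tx":0,"ty":0,"tz":0.008,"spin":0},{"hand":1,"tx":0,"ty":0,"tz":0,"spin":0}]'; python3 - <<'E'
from h import *
c=cap('scene','s5.png');a=cv2.imread('pics/s5.png')[130:280,290:440]
cv2.imwrite('pics/c5.png',cv2.resize(a,None,fx=4,fy=4,interpolation=2))
print(get_obs()['tool_pos'],get_obs()['contact_force'])
E
```

```text
time: 3.55
tool_pos: [567.7, 57.7, 168.7]
tcp_rot: [3.141, 0.0, 1.959]
contact_force: [0.5, -0.3, 0.1]
grip_width: 91.8
finger_force: 0.0
[567.98477774  57.64807965 169.16961887] [0.63622048 0.27113324 0.29353302]
```

View pics/c5.png

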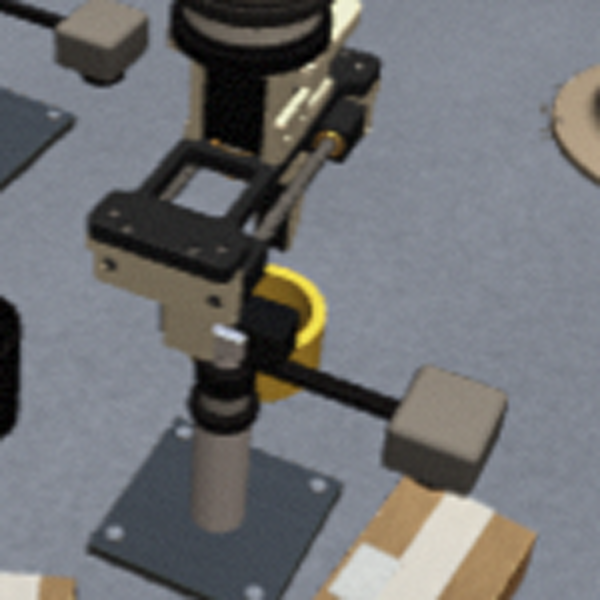

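The pose reads as intended, though the fingers look drawn somewhat high. Closing part-way will show by touch whether the bar is between the pads.

```bash
python3 -m creep '[{"hand":0.42,"tx":0,"ty":0,"tz":0,"spin":0},{"hand":0.42,"tx":0,"ty":0,"tz":0,"spin":0},{"hand":0.42,"tx":0,"ty":0,"tz":0,"spin":0},{"hand":0.42,"tx":0,"ty":0,"tz":0,"spin":0},{"hand":0.42,"tx":0,"ty":0,"tz":0,"spin":0}]';python3 -m creep '[{"hand":0.25,"tx":0,"ty":0,"tz":0,"spin":0},{"hand":0.25,"tx":0,"ty":0,"tz":0,"spin":0},{"hand":0.25,"tx":0,"ty":0,"tz":0,"spin":0}]'
```

```text
time: 4.22
tool_pos: [567.5, 57.6, 168.3]
tcp_rot: [3.142, -0.0, 1.958]
contact_force: [-0.1, 0.6, 0.4]
grip_width: 46.2
finger_force: 0.0
time: 4.6
tool_pos: [567.5, 57.6, 168.3]
tcp_rot: [3.142, -0.0, 1.958]
contact_force: [-0.3, -0.3, -0.9]
grip_width: 23.3
finger_force: 0.0
```

The fingers closed to 23 mm with no force, so the bar is not between the pads. I'll open and look at where the tips really are.

```bash
python3 - <<'E'
from h import *
c=cap('scene','s6.png');a=cv2.imread('pics/s6.png')[165:255,310:420]
cv2.imwrite('pics/c6.png',cv2.resize(a,None,fx=6,fy=6,interpolation=2))
o=get_obs();print(o['tool_pos'],o['grip_width'],o['joint_positions'])
for z in(-14,20):
  print((np.array(proj(c,o['tool_pos']+[0,0,z]))-[310,165])*6)
E
```

```text
[567.48998502  57.60507711 168.3115553 ] 23.291821906054825 [-3.32521246e-02  4.51742461e-01  1.44769324e+00  1.23051252e-04
  1.24212459e+00 -4.20833923e-01]
[219.17025576 309.19756487]
[223.40310125 241.80108887]
```

View pics/c6.png

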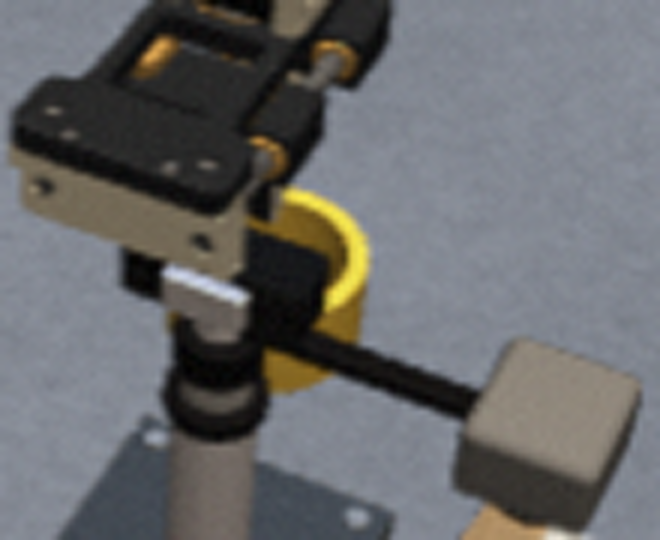

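```bash
python3 - <<'E'
from h import *
r=cv2.imread('pics/s2.png').astype(int)
for f in('s5','s6'):
    a=cv2.imread(f'pics/{f}.png').astype(int);d=abs(a-r).max(2)
    print(f,'cols 326..368; # changed tan, x changed dark, . same; B=bright')
    for y in range(188,228):
        print(y,''.join('.' if d[y,x]<18 else ('#' if a[y,x].mean()>75 else 'x') for x in range(326,368)),''.join('B' if r[y,x].mean()>140 else 'k' if r[y,x].mean()<40 else '-' for x in range(326,368)))
E
```

```text
s5 cols 326..368; # changed tan, x changed dark, . same; B=bright
188 xxxxxxxxxxxxxxxxxxxxxxxxx#######xxxx##.... ---B---BBB-BBBB---------------------------
189 xxxxxxxxxxxxxxxxxxxxxxxxxxxxx#xxxxxx##.... ----BBB--BBB-----------B-B-----B----------
190 xxxxxxxxxxxxxxxxxxxxxxxxxxxxxxxxxxxx##.... ---BBBB----------B----B-----------B---BB--
191 xxxxxxxxxxxxxxxxxxxxxxxxxxxxxxxxxxxx#..... ---BBBB-B--B-----------B------B-----------
192 xxxxxxxxxxxxxxxxxxx#xxxxxxxxxxx###x##..... --B-B-B-BBB----BB------BBB--BBB-----------
193 xxxxxxxxxxxxxxxxxxxxxxxxxxxxxxx#..#....... B----B-BBBB---BBBBB---BB--BBBB------B---B-
194 xxxxxxxxxxxxxxxxxxxxxxxxxxxxxxx#.......... B----BBB-BBB----B----BB---BB--------------
195 ##xxxxxxxxxxxxxxxxxxxxxxxxxxxxx........... -------B-------------BBBBBBBBBBBB--------B
196 #####xxxxxxxxxxxxxxxxxxxxxxxxx##.......... ---B--BB------------BBBBBBBBBBBBBBBBBBBB--
197 ########xxxxxxxxxxxxxxxxxxxxxx#........... -----BBB----------BBBBBBBBBBBBBBBBBBBBBB--
198 ###########xxxxxxxxxxxx#xxxxxxx........... ------B--kkk-----BBBBBBB--------BBBBBBBBBB
199 ##############xxxxxxxxx#xxxxxx..........
[... 5531 characters left out ...]
........................... -------------kkk--------kkkkkkkkkkkkkk----
221 .......................................... -------------kkkk-------kkkkkkkkkkkkkkkk--
222 .......................................... -----B-----B-kkkkkk---kkkkkkkkkkkkkkkkkkkk
223 .......................................... -------------kkkkkkkkkkkkkkk--kkkkkkkkkkkk
224 .......................................... ---------B---kkkkkkkkkkkkkkk-----kkkkkkkkk
225 .......................................... ---------B---kkkkkkkkkkkkkkk--------kkkkkk
226 .......................................... -------------kkkkkkkkkkkkkkk----------kkkk
227 .......................................... BBB---------kkkkkkkkkkkkkkkk-------------k
```

```bash
python3 - <<'E'
from h import *
from scipy.optimize import least_squares
c=cams.capture('scene');yaw=1.958
d=np.array([np.sin(yaw),-np.cos(yaw),0]);e=np.array([-d[1],d[0],0])
for nm,P,uv in(('low',[567.7,57.7,168.7],(336.3,217.8)),('high',[569,55,260],(270+199/3,110+222/3))):
  for off in(46,55,65):
    r=least_squares(lambda q:np.array(proj(c,np.array(P)+d*off+e*q[0]+[0,0,q[1]]))-uv,[0,0]);print(nm,off,r.x.round(1))
E
```

```text
low 46 [-3.2 20.7]
low 55 [ 1.1 30.6]
low 65 [ 5.8 41.6]
high 46 [-2.6 19.5]
high 55 [ 1.7 27.7]
high 65 [ 6.4 36.9]
```

The difference pictures settle it. The open finger's tip edge is at about (336,218) in the scene image, which puts it 20–40 mm higher than the reported pose implies, so the fingers closed above the bar. I'll open, go down further and check again.

```bash
python3 -m creep '[{"hand":1,"tx":0,"ty":0,"tz":0,"spin":0},{"hand":1,"tx":0,"ty":0,"tz":0,"spin":0},{"hand":1,"tx":0,"ty":0,"tz":0,"spin":0},{"hand":1,"tx":0,"ty":0,"tz":0,"spin":0},{"hand":1,"tx":0,"ty":0,"tz":0,"spin":0}]';python3 -m creep '[{"hand":1,"tx":0,"ty":0,"tz":0.01,"spin":0},{"hand":1,"tx":0,"ty":0,"tz":0.01,"spin":0},{"hand":1,"tx":0,"ty":0,"tz":0.01,"spin":0},{"hand":1,"tx":0,"ty":0,"tz":0.006,"spin":0},{"hand":1,"tx":0,"ty":0,"tz":0,"spin":0}]'; python3 - <<'E'
from h import *
c=cap('scene','s7.png');a=cv2.imread('pics/s7.png')[150:260,300:420]
cv2.imwrite('pics/c7.png',cv2.resize(a,None,fx=5,fy=5,interpolation=2))
E
```

```text
time: 5.32
tool_pos: [567.5, 57.6, 168.3]
tcp_rot: [3.142, -0.0, 1.958]
contact_force: [-0.3, -0.2, -0.3]
grip_width: 68.4
finger_force: 0.0
time: 5.95
tool_pos: [567.2, 57.6, 131.7]
tcp_rot: [-3.141, -0.001, 1.958]
contact_force: [-0.6, 0.8, -0.5]
grip_width: 91.8
finger_force: 0.0
```

View pics/c7.png

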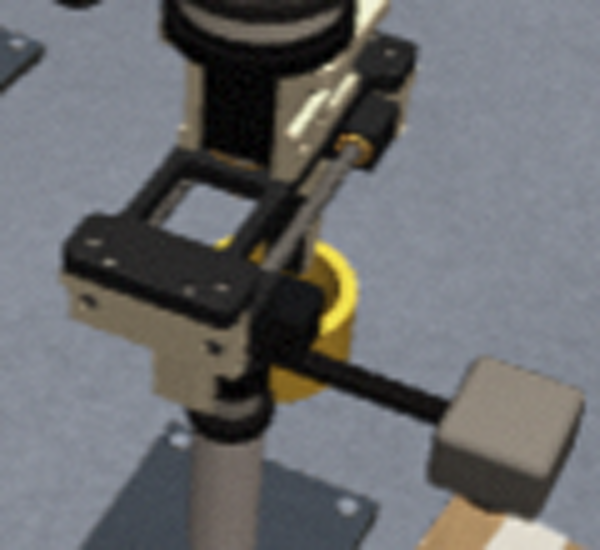

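The near finger now hangs in front of the bar and covers the button (tip about crop (185,400)), and the bar is in the gap. I'll close to feel it.

```bash
python3 -m creep '[{"hand":0,"tx":0,"ty":0,"tz":0,"spin":0},{"hand":0,"tx":0,"ty":0,"tz":0,"spin":0},{"hand":0,"tx":0,"ty":0,"tz":0,"spin":0},{"hand":0,"tx":0,"ty":0,"tz":0,"spin":0},{"hand":0,"tx":0,"ty":0,"tz":0,"spin":0}]';python3 -m creep '[{"hand":0,"tx":0,"ty":0,"tz":0,"spin":0},{"hand":0,"tx":0,"ty":0,"tz":0,"spin":0},{"hand":0,"tx":0,"ty":0,"tz":0,"spin":0}]'
```

```text
time: 6.62
tool_pos: [567.5, 57.6, 132.4]
tcp_rot: [3.141, -0.0, 1.958]
contact_force: [-0.6, 0.1, -0.5]
grip_width: 46.0
finger_force: 0.0
time: 7.0
tool_pos: [567.3, 57.5, 132.3]
tcp_rot: [-3.141, -0.0, 1.958]
contact_force: [-0.8, -0.4, 0.8]
grip_width: 28.1
finger_force: 30.0
```

The grip is firm at 28.1 mm, the bare bar width. Before pulling I'll check in numbers, without a new viewing, that the pad covers the button.

```bash
python3 - <<'E'
from h import *
cap('scene','s8.png')
r=cv2.imread('pics/s2.png').astype(int)
a=cv2.imread('pics/s8.png').astype(int);d=abs(a-r).max(2)
for y in range(202,232):
    print(y,''.join('.' if d[y,x]<18 else ('#' if a[y,x].mean()>75 else 'x') for x in range(326,362)),''.join('B' if a[y,x].mean()>140 else 'k' if a[y,x].mean()<40 else '-' for x in range(326,362)))
E
```

```text
202 xxxxxx.xx.x.xxxx.xxxxx....xxxxxxxxxx k-----k--k-k-k-kk-k---kkk--kkk-kkkkk
203 xxxxx.xxxxxxxxxxx.xxxxx.x###xxxxxxxx ----k------------k-----k-----kkkkkk-
204 xxxxx.xx.xxxxx.x.x.xx.x..x###xxxxxx. --k---k-k-k-----kkkk-k--k-----kkkk--
205 xxxxxxxxxxxxxxxxxxxx.xxxxx###xxxxx.. k-k-k-------k----k--k---------kkkk--
206 xxxxxxxxxxxx.xxx.xxxxxx..xxxxxx..... kkkk--------kk-kk---k--kk-----kkkkkk
207 xxxxx.xxxx#xxxxxx##xx.x..xxxxx...... kkkkkkk------kk------k-kk-----kkkkkk
208 xxxxx...xxxx..xxxxxxxx...xxxxx...... kkkkkkkkk-------------kkk----kkkkkkk
209 xxxxx....x.xxxxxxxxxxx..xxx......... --kkkkkkkkkk----------kkk--kkkkkkkkk
210 ###xx.x...xxxxxxxx..xx..xx.......... -----kkkkkkkkk-------kkk--kkkkkkkkkk
211 ######xxx.xxxxxxxxxxxx.xx........... -------kkkkkkkkkkkkkkkk--kkkkkkkkkkk
212 #########x.xxxxxxxxxxxxx............ ----------kkkkkkkkkkkk--kkkkkkkkkkkk
213 ###########.xxxxxxxxxx#xxx.......... -------------kkkkkkkkk--kkkkkkkkkkkk
214 ############..xxxxxxxx#xxx.......... ----------------kkkkk---kkkkkkkkkkkk
215 ############.##..xx#..#xxx.......... ------------------------kkkkkkkkkkkk
216 ####
[... 539 characters left out ...]
23 ..............x########x....x....... -----B-BB----k-------B--kkkkk-kkkkkk
224 ................xx####x............. ---BBB--BBB--kkkk------kkkkk-----kkk
225 ...................xxx.............. -BBBBB---BB---kkkkkk-kkkkkkk--------
226 .................................... ---------B---kkkkkkkkkkkkkkk--------
227 .................................... BBB-B---B---kkkkkkkkkkkkkkkk--------
228 .................................... BBBB--BB-B--kkkkkkkkkkkkkkkk--------
229 .................................... BB-B--------kk--kkkkkkkkk-kk--------
230 .................................... BBBB--------kk------------kkk-------
231 .................................... ------BBBB--kkk-----------kk--------
```

The pad may reach only part-way down the button, so I'll regrip 9 mm deeper before pulling.

```bash
python3 -m creep '[{"hand":0.6,"tx":0,"ty":0,"tz":0,"spin":0},{"hand":0.6,"tx":0,"ty":0,"tz":0,"spin":0},{"hand":0.6,"tx":0,"ty":0,"tz":0.005,"spin":0},{"hand":0.6,"tx":0,"ty":0,"tz":0.004,"spin":0},{"hand":0.6,"tx":0,"ty":0,"tz":0,"spin":0}]';python3 -m creep '[{"hand":0,"tx":0,"ty":0,"tz":0,"spin":0},{"hand":0,"tx":0,"ty":0,"tz":0,"spin":0},{"hand":0,"tx":0,"ty":0,"tz":0,"spin":0},{"hand":0,"tx":0,"ty":0,"tz":0,"spin":0},{"hand":0,"tx":0,"ty":0,"tz":0,"spin":0}]';python3 -m creep '[{"hand":0,"tx":0,"ty":0,"tz":0,"spin":0},{"hand":0,"tx":0,"ty":0,"tz":0,"spin":0}]'
```

```text
time: 7.68
tool_pos: [567.0, 57.5, 122.7]
tcp_rot: [-3.14, -0.001, 1.958]
contact_force: [0.4, -0.6, -0.8]
grip_width: 55.1
finger_force: 0.0
time: 8.3
tool_pos: [567.4, 57.5, 123.5]
tcp_rot: [-3.142, 0.0, 1.958]
contact_force: [0.1, -0.1, 1.7]
grip_width: 27.9
finger_force: 30.0
time: 8.55
tool_pos: [567.4, 57.5, 123.5]
tcp_rot: [-3.142, 0.0, 1.958]
contact_force: [-1.5, -0.6, 2.2]
grip_width: 28.0
finger_force: 30.0
```

```bash
python3 -m creep '[{"hand":0,"tx":0,"ty":0,"tz":-0.002,"spin":0},{"hand":0,"tx":0,"ty":0,"tz":-0.001,"spin":0},{"hand":0,"tx":0,"ty":0,"tz":0,"spin":0}]'
```

```text
time: 8.93
tool_pos: [567.3, 57.5, 126.0]
tcp_rot: [-3.141, -0.0, 1.958]
contact_force: [1.6, -0.7, -4.7]
grip_width: 27.6
finger_force: 30.0
```

The pull is only 4.7 N, so the button is in and the top tube is free. I'll go on up.

```bash
python3 -m creep '[{"hand":0,"tx":0,"ty":0,"tz":-0.004,"spin":0},{"hand":0,"tx":0,"ty":0,"tz":-0.004,"spin":0},{"hand":0,"tx":0,"ty":0,"tz":-0.004,"spin":0},{"hand":0,"tx":0,"ty":0,"tz":0,"spin":0}]';python3 -m creep '[{"hand":0,"tx":0,"ty":0,"tz":-0.006,"spin":0},{"hand":0,"tx":0,"ty":0,"tz":-0.008,"spin":0},{"hand":0,"tx":0,"ty":0,"tz":-0.008,"spin":0},{"hand":0,"tx":0,"ty":0,"tz":-0.006,"spin":0},{"hand":0,"tx":0,"ty":0,"tz":0,"spin":0}]'
```

```text
time: 9.43
tool_pos: [567.4, 57.6, 138.8]
tcp_rot: [3.141, 0.0, 1.958]
contact_force: [-0.8, -0.1, -2.7]
grip_width: 28.1
finger_force: 30.0
time: 10.05
tool_pos: [567.4, 57.6, 167.0]
tcp_rot: [3.141, 0.0, 1.958]
contact_force: [-1.7, -0.4, -2.6]
grip_width: 27.4
finger_force: 30.0
```

```bash
python3 -m creep '[{"hand":0,"tx":0,"ty":0,"tz":-0.006,"spin":0},{"hand":0,"tx":0,"ty":0,"tz":-0.005,"spin":0},{"hand":0,"tx":0,"ty":0,"tz":-0.002,"spin":0},{"hand":0,"tx":0,"ty":0,"tz":0,"spin":0}]';python3 -m creep '[{"hand":0,"tx":0,"ty":0,"tz":-0.002,"spin":0},{"hand":0,"tx":0,"ty":0,"tz":-0.002,"spin":0},{"hand":0,"tx":0,"ty":0,"tz":-0.002,"spin":0},{"hand":0,"tx":0,"ty":0,"tz":-0.002,"spin":0}]';python3 -m creep '[{"hand":0,"tx":0,"ty":0,"tz":-0.002,"spin":0},{"hand":0,"tx":0,"ty":0,"tz":-0.002,"spin":0},{"hand":0,"tx":0,"ty":0,"tz":-0.002,"spin":0},{"hand":0,"tx":0,"ty":0,"tz":-0.002,"spin":0}]'
```

```text
time: 10.55
tool_pos: [567.4, 57.6, 179.6]
tcp_rot: [3.141, -0.0, 1.958]
contact_force: [-1.4, -0.7, -2.1]
grip_width: 27.8
finger_force: 30.0
time: 11.05
tool_pos: [567.3, 57.6, 186.3]
tcp_rot: [-3.14, -0.001, 1.958]
contact_force: [2.3, 0.1, -13.0]
grip_width: 27.9
finger_force: 30.0
time: 11.55
tool_pos: [567.3, 57.6, 195.4]
tcp_rot: [-3.141, -0.0, 1.958]
contact_force: [0.4, -0.0, -13.8]
grip_width: 27.8
finger_force: 30.0
```

The first stop came at 183.5 as predicted, and the pull is now 13–14 N with the middle tube moving. On to the second stop, expected near 233.

```bash
python3 -m creep '[{"hand":0,"tx":0,"ty":0,"tz":-0.004,"spin":0},{"hand":0,"tx":0,"ty":0,"tz":-0.004,"spin":0},{"hand":0,"tx":0,"ty":0,"tz":-0.004,"spin":0},{"hand":0,"tx":0,"ty":0,"tz":-0.004,"spin":0},{"hand":0,"tx":0,"ty":0,"tz":-0.004,"spin":0}]';python3 -m creep '[{"hand":0,"tx":0,"ty":0,"tz":-0.002,"spin":0},{"hand":0,"tx":0,"ty":0,"tz":-0.002,"spin":0},{"hand":0,"tx":0,"ty":0,"tz":-0.002,"spin":0},{"hand":0,"tx":0,"ty":0,"tz":-0.002,"spin":0}]'
```

```text
time: 12.18
tool_pos: [567.4, 57.6, 215.6]
tcp_rot: [-3.141, -0.0, 1.958]
contact_force: [-0.5, -0.0, -13.2]
grip_width: 28.0
finger_force: 30.0
time: 12.68
tool_pos: [567.4, 57.6, 223.3]
tcp_rot: [-3.141, -0.0, 1.958]
contact_force: [-1.3, 0.4, -13.1]
grip_width: 27.9
finger_force: 30.0
```

```bash
python3 -m creep '[{"hand":0,"tx":0,"ty":0,"tz":-0.002,"spin":0},{"hand":0,"tx":0,"ty":0,"tz":-0.002,"spin":0}]'
```

```text
time: 12.92
tool_pos: [567.4, 57.6, 227.4]
tcp_rot: [-3.141, -0.0, 1.958]
contact_force: [-1.0, 0.5, -13.7]
grip_width: 28.0
finger_force: 30.0
```

```bash
python3 -m creep '[{"hand":0,"tx":0,"ty":0,"tz":-0.0015,"spin":0},{"hand":0,"tx":0,"ty":0,"tz":-0.0015,"spin":0}]'; python3 -m creep '[{"hand":0,"tx":0,"ty":0,"tz":-0.001,"spin":0},{"hand":0,"tx":0,"ty":0,"tz":-0.001,"spin":0}]'
```

```text
time: 13.18
tool_pos: [567.4, 57.6, 230.4]
tcp_rot: [-3.141, -0.0, 1.958]
contact_force: [-0.9, -0.3, -13.5]
grip_width: 27.9
finger_force: 30.0
time: 13.42
tool_pos: [567.3, 57.6, 231.1]
tcp_rot: [-3.14, -0.001, 1.958]
contact_force: [1.2, -0.7, -25.0]
grip_width: 27.9
finger_force: 30.0
```

```bash
python3 -m creep '[{"hand":0,"tx":0,"ty":0,"tz":-0.001,"spin":0},{"hand":0,"tx":0,"ty":0,"tz":-0.001,"spin":0}]'
```

```text
time: 13.68
tool_pos: [567.0, 57.6, 231.3]
tcp_rot: [-3.138, -0.002, 1.958]
contact_force: [4.4, -0.8, -35.3]
grip_width: 28.0
finger_force: 30.0
```

The second stop came at 231 with the force rising sharply. The total lift of 108 mm from about 172–174 matches the 282 mm given. I'll ease the pull slightly and check that it holds still.

```bash
python3 -m creep '[{"hand":0,"tx":0,"ty":0,"tz":0.001,"spin":0},{"hand":0,"tx":0,"ty":0,"tz":0,"spin":0},{"hand":0,"tx":0,"ty":0,"tz":0,"spin":0}]'; python3 -m creep '[{"hand":0,"tx":0,"ty":0,"tz":0,"spin":0},{"hand":0,"tx":0,"ty":0,"tz":0,"spin":0},{"hand":0,"tx":0,"ty":0,"tz":0,"spin":0},{"hand":0,"tx":0,"ty":0,"tz":0,"spin":0},{"hand":0,"tx":0,"ty":0,"tz":0,"spin":0}]'
python3 - <<'E'
from h import *
c=cap('scene','s9.png');a=cv2.imread('pics/s9.png')[90:300,280:440]
cv2.imwrite('pics/c9.png',cv2.resize(a,None,fx=2.8,fy=2.8,interpolation=2))
d=np.array([np.cos(.381),np.sin(.381),0]);e=np.array([-d[1],d[0],0])
print('cam top pred for bar 282',(np.array(proj(c,np.array([567,57,278])+127*e))-[280,90])*2.8)
E
```

```text
time: 14.05
tool_pos: [567.1, 57.6, 231.3]
tcp_rot: [-3.139, -0.001, 1.958]
contact_force: [2.7, -0.3, -28.3]
grip_width: 27.7
finger_force: 30.0
time: 14.68
tool_pos: [567.1, 57.6, 231.3]
tcp_rot: [-3.139, -0.001, 1.958]
contact_force: [3.8, -0.3, -28.1]
grip_width: 28.0
finger_force: 30.0
cam top pred for bar 282 [365.12702721 285.88427444]
```

View pics/c9.png

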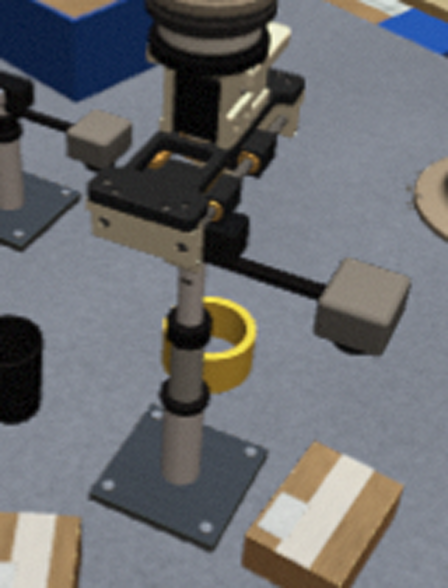

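The picture shows both tubes fully out (collars at crop (190,327) and (186,395)). The camera top at about (367,285) matches the predicted (365,286), and the parcel is undisturbed. The hold is steady.

```bash
python3 -c "
from plant import close_job;print(close_job())"
```

```text
the job is handed in; nothing more can be done
None
```

The left-most stand is up against its second stop with both tubes fully out, and I handed the job in at about 15 s with the arm still gripping the bar, button in and camera steady, and the parcel where it was.

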